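Hold the pantry lock box unlocked

ROBOT

A 6-joint arm with a two-finger parallel gripper is mounted at the origin on the work surface. World frame = base frame: x ahead of the robot, y to its left, z up, the work surface at z = 0. Lengths are in m, angles in rad, forces in N, time in s.
With the tool pointing down it reaches from about 0.275 to 0.85 m from the base axis. Payload 5.2 kg.
Tool frame: the origin (TCP) lies midway between the tips of the shut fingers; the grasp point (between the pads) lies 19 mm behind it; z points along the fingers, y is the line along which they close (so a half turn about z gives the same grasp; the last joint's range is limited). The gripper opens to 85 mm and grips with 20 to 120 N. Pads are 22 mm wide; open, the fingers measure 114 mm over their backs; the gripper's body (76 mm by 85 mm) begins 54 mm behind the grasp point. The pads swing forward as they close: fully open they stand 13 mm farther back than shut.
Start: joints at [1.041, 0.259, 1.535, -0, 1.348, -0.203], TCP at [0.177, 0.521, 0.193] pointing down, gripper open.
Joint ranges: [-3.14, 3.14], [-0.91, 2.08], [0.19, 2.58], [-1.22, 4.36], [0.22, 2.71], [-3.12, 3.12]. Speed limits (rad/s): [2.57, 2.57, 3.14, 3.14, 3.14, 3.14].

INTERFACE

Orientations are given as a 3x3 rotation matrix whose columns are the frame's x, y, z axes.
In Python, from rig import r gives the robot as it stands. Calls block until the motion is done:
- r.move_ptp(position, orientation): joint-space move of the TCP to a pose.
- r.move_linear(position, feed=0.15, rot=None, guard=None): straight line of the TCP; rot=None keeps the orientation; feed is the mean speed in m/s. With guard (N) it stops when the force on the tool has changed by that much, and returns True; else False.
- r.movej(angles): joint-space move.
- r.set_gripper(opening, f_grip=None): finger opening in m; f_grip is the grip in N (None keeps the last); returns when the fingers have stopped.
- r.dwell(seconds).
- r.solve_ik(position, orientation): joint angles nearest the present ones, or None.
- r.state(): the state.
- r.snapshot(name): name is "scene" or "side" or "wrist"; returns a dict with "image" (384x512x3 uint8, red, green, blue), "mtx" (3x3 intrinsics, pixels), "k1" (the pictures are not rectified: a ray, as slopes to the right and down, at radius r is drawn at 1 + k1 r^2 times it, then the intrinsics apply), "eye" and "rotation" of the camera in the world. Camera axes: x right, y up, looking along -z (the intrinsics and any distortion apply to the point x, -y, -z); pixel columns grow to the right and rows downward; lengths in m; the calibration is good to about 2 mm. A picture is of the moment at which its call begins. There is no depth.
A pose or a line that the arm cannot do raises r.IKError and nothing moves.
- r.job_done(): hands the job in; it is judged then, once.
Trained networks look in the newest picture that a camera, given by its name, has taken for a name from the list of things; names that differ only in an ending like _2 or _b are one class to them, and where a whole thing is asked for, a point or a joint stands for the part that bears it (a point fixed in the world has none). Each returns a list of dicts, best first, with "confidence" (0 to 1); they miss things now and then, are a little off and sometimes report something else, mostly with a low value. They report only what shows in the picture. A call takes as long as a camera call.
- r.find_in(thing, camera): "extent" ([left, top, right, bottom] in pixels, round what is visible of it).
- r.masks_of(thing, camera): "mask" (384x512 bool, what is visible of it) and "extent" ([left, top, right, bottom] in pixels, round what is visible of it).
The state is a dict: "time": time; "joints": joint angles; "qd": joint speeds; "effort": joint torques, N m; "ee_pos": TCP position; "eef_rot": TCP orientation; "contact_force": force on the tool from outside, world axes, zero at the start; "wrist_torque": the same for the moment, N m; "finger_gap": finger opening in m; "finger_force": force on a finger pad.
Only numpy, scipy, OpenCV 4.12 (cv2) and the standard library are available. Lean on these libraries where they do the work, as an engineer would, in place of code of your own. Each camera call takes 0.05 s, during which the arm holds its last target. There are 200 camera calls.

TASK

Take the key with the flat bow out of the key block, push it fully into the lock on top of the wooden lock box, past the stiff pins until its collar sits on the lock plate, then turn it a quarter turn clockwise (seen from above) to the stop, so that the bolt is drawn. The lock springs back if let go, so finish still gripping the key and holding it turned. Leave the round-headed key and everything else on the counter where they are.

Things in the scene. Friction and masses are not known exactly. Their poses are not given: they have to be found in the camera images.
- key: The key to use, with a FLAT wooden bow. Steel, 82 mm long, 60 g. Origin at the blade's tip, z up the key. Blade z 0-23 mm, 14 mm wide (y), 5 thick (x), round-nosed; neck 5 mm dia to z 34; collar 24 mm dia to z 38; stem 8 mm dia to z 46; bow to z 82. Starts upright in a socket of the key block, collar on its top, blade hidden, yaw within 0.05 rad of the block's. Same after a half turn.
- collar (a point): centre of the underside of the flat-bow key's collar, 34 mm above the key's tip; it lies on the keyway point when the key is fully in. Axes as the key's.
- bow (a point): middle of the flat, upright, rectangular wooden bow of the key to use, 64 mm above its tip: 36 mm wide (key's y), 36 mm tall, 10 mm thick (key's x). Pinch it across its thickness, along the key's x.
- odd_key: the other key, not to be used: same collar and stem, but its head is an upright round wooden knob, 28 mm in diameter, 34 mm tall, and its blade is 20 mm wide and does not fit. Stands in the other socket of the block. Origin at its blade's tip. Leave it in place.
- stand: fixed dark wooden key block, 70 mm (x) by 150 mm (y) by 45 mm high, origin at the centre of its underside. Two sockets at y = -36 and +36 mm, 7.5 mm (x) by 22.5 mm (y), 38 mm deep; either key may stand in either. Block and lock box may swap sides of the counter.
- lockbox: fixed low wooden box, 150 mm (x) by 170 mm (y), 70 mm high, origin at the centre of its underside. On its top: a dark lid strip on the +x side, held by a steel bolt through a staple (top 85 mm above the counter), and a 50 mm square steel lock plate on the -x side, its top 76 mm above the counter. If a pin catches, ease the key 1 mm to and fro along x.
- keyway (a point): centre of the keyway mouth, on the lock plate's top, 76 mm above the counter. Axes as the box's. Upright slot 16.5 mm long (y), 7.5 mm wide (x), in a fixed plate 6 mm thick over the turning plug. Two sprung pins about 16 and 25 mm down resist the key (about 12 N at most). Fully in, the collar rests on the plate, tip 34 mm deep; the key turns only in its last 4 mm, and turned cannot be drawn out.
- lock (a joint): turn of the plug, rad: 0 at rest (in line with the plate's slot), growing clockwise seen from above, stop at 1.57. A spring (0.01 N m at 0, 0.08 at the stop) turns it back when let go. The blade has about 0.18 rad of play, so turn the key some 10 degrees more than the plug is to turn. It draws the steel bolt on the box top 16 mm out of its staple.
- colander: stainless colander, 224 mm across the rim, 85 mm high, two wire handles (260 mm over them along y); origin under its centre. Leave alone.
- mortar: white ceramic mortar, 130 mm across, 80 mm high, origin under its centre. Leave alone.
- jar: empty glass jar with spring-clip glass lid, 96 mm across, 138 mm high, origin under its centre. Leave alone.
- measuring_cup: yellow plastic measuring cup, 68 mm across, 60 mm high, flat handle reaching 86 mm out along its y at the rim; origin under the cup's centre. Leave alone.
- bowl: small olive-wood bowl, 104 mm across, 40 mm high, origin under its centre. Leave alone.

How it is judged:
On the way, in this order (a step that is already met when the one before it is completed fails the run):
1. the flat-bow key is held clear of the key block (height (world z) of key above 0.05 m and horizontal distance between collar and keyway above 0.03 m and contact force between the fingers and key above 1 N), for 0.1 s.
2. the key is fully in the lock, not yet turned (horizontal distance between collar and keyway below 0.004 m and z of collar in the frame of keyway between -0.004 and 0.004 m and angle between key's own z axis and vertical below 0.15 rad and value of joint lock below 0.6 rad), for 0.1 s.
3. the lock is turned a quarter by the key (horizontal distance between collar and keyway below 0.004 m and z of collar in the frame of keyway between -0.004 and 0.004 m and angle between key's own z axis and vertical below 0.15 rad and value of joint lock above 1.2 rad and contact force between the fingers and key above 1 N), for 0.3 s.
At the end, for the whole second after the job is handed in: The flat-bow key is fully in (collar within 4 mm of the lock plate and keyway centre, upright within 0.15 rad), the plug turned over 1.2 rad and still, the fingers still gripping the key (over 1 N). The other key is within 15 mm, every other thing within 30 mm of its start (all of step 3 and linear speed of key below 0.03 m/s and velocity of joint lock between -0.2 and 0.2 rad/s and distance of each of colander, mortar, jar, measuring_cup, bowl from where it was at the start of the episode below 0.03 m and distance of odd_key from where it was at the start of the episode below 0.015 m); the arm keeps its last pose, push and grip.
It fails at once if the round-headed key is pulled out or knocked (distance of odd_key from where it was at the start of the episode above 0.015 m).
It fails at once if a bystander is pushed away (distance of any of colander, mortar, jar, measuring_cup, bowl from where it was at the start of the episode above 0.03 m).
It fails at once if the jar or the mortar is tipped (angle between any of jar, mortar's own z axis and vertical above 0.35 rad).
It also fails if it takes over 48 s, if anything falls off the work surface, if the arm or the gripper's body presses on something with over 40 N, if the wrist force passes 120 N, or if a joint passes its speed limit or range.

## Working session

There is one attempt and no reset: what is moved stays moved. The work goes in short steps, each a Python script; the robot and the scene stay as the last script left them, time stands still between calls to the robot, and variables do not carry over. Pictures are saved under pics/ and viewed, at most 10 in all, crops included, and the job is handed in when it is done.

```bash
mkdir -p pics; ls
cat > h.py <<'E'
import numpy as np, cv2
from rig import r
def snap(c,fn=None):
    s=r.snapshot(c)
    if fn: cv2.imwrite('pics/'+fn,s['image'][:,:,::-1])
    return s
def ray(s,u,v):
    K=s['mtx'];d=np.array([(u-K[0,2])/K[0,0],(v-K[1,2])/K[1,1]]);p=d.copy()
    for _ in range(20): p=d/(1+s['k1']*(p@p))
    return np.array(s['eye']),np.array(s['rotation'])@np.array([p[0],-p[1],-1])
def atz(s,u,v,z):
    e,d=ray(s,u,v);return e+d*(z-e[2])/d[2]
def proj(s,P):
    q=np.array(s['rotation']).T@(np.array(P)-s['eye']);p=np.array([q[0],-q[1]])/-q[2]
    p=p*(1+s['k1']*(p@p));K=s['mtx'];return np.array([K[0,0]*p[0]+K[0,2],K[1,1]*p[1]+K[1,2]])
E
python3 - <<'E'
from h import *
ims=[]
for c in ['scene','side','wrist']:
    s=snap(c,c+'0.png');print(c,s['eye'],np.round(s['rotation'],3).tolist(),s['mtx'][0,0],s['k1'])
    for t in ['key','odd_key','stand','lockbox','jar','colander','mortar','measuring_cup','bowl']:
        for f in r.find_in(t,c)[:2]:print(t,np.round(f['extent']),round(f['confidence'],2))
E
```

```text
pics
scene [ 1.8443301  -0.61377877  0.92915083] [[0.413, -0.478, 0.775], [0.911, 0.201, -0.361], [0.017, 0.855, 0.518]] 470.3064971293256 -0.05965426149347445
key [223. 201. 232. 216.] 0.67
key [371. 150. 396. 189.] 0.27
odd_key [201. 204. 210. 219.] 0.59
stand [222. 203. 231. 215.] 0.69
stand [193. 208. 239. 233.] 0.63
lockbox [291. 170. 354. 212.] 0.88
lockbox [263. 184. 281. 217.] 0.63
jar [371. 148. 396. 192.] 0.95
jar [197. 211. 241. 230.] 0.37
mortar [290. 211. 330. 250.] 0.66
measuring_cup [262. 184. 283. 214.] 0.54
bowl [231. 172. 261. 189.] 0.78
bowl [290. 169. 353. 214.] 0.64
side [0.40078546 1.01969706 1.14106336] [[-0.986, 0.104, -0.127], [-0.163, -0.698, 0.698], [-0.016, 0.709, 0.705]] 471.1141730704309 -0.020130913042148493
odd_key [268. 147. 277. 163.] 0.57
stand [249. 153. 288. 191.] 0.63
lockbox [219. 231. 279. 297.] 0.66
jar [212. 314. 255. 374.] 0.96
colander [304.  86. 364. 131.] 0.92
mortar [174. 188. 217. 233.] 0.84
measuring_cup [256. 202. 293. 227.] 0.9
bowl [307. 206. 338. 228.] 0.88
wrist [0.11015892 0.5447053  0.37418194] [[0.321, -0.911, -0.258], [0.947, 0.308, 0.088], [-0.001, -0.273, 0.962]] 328.75192519133856 -0.07579848073777586
```

Run:
```python
import cv2,numpy as np
a=cv2.imread('pics/scene0.png')[130:280,170:420];b=cv2.imread('pics/side0.png')[70:384,150:400]
a=cv2.resize(a,None,fx=2,fy=2,interpolation=2);b=cv2.resize(b,None,fx=1.2*1.5,fy=1.8,interpolation=2)
a=cv2.resize(cv2.imread('pics/scene0.png')[130:280,170:420],(400,240));
c=np.zeros((565,850,3),np.uint8);c[:240,:400]=a;c[:565,400:850]=b[:565,:450];c[250:550,:400]=cv2.resize(cv2.imread('pics/wrist0.png'),(400,300))
cv2.imwrite('pics/c0.png',c[:, :800])
```

```text
(no output)
```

View pics/c0.png

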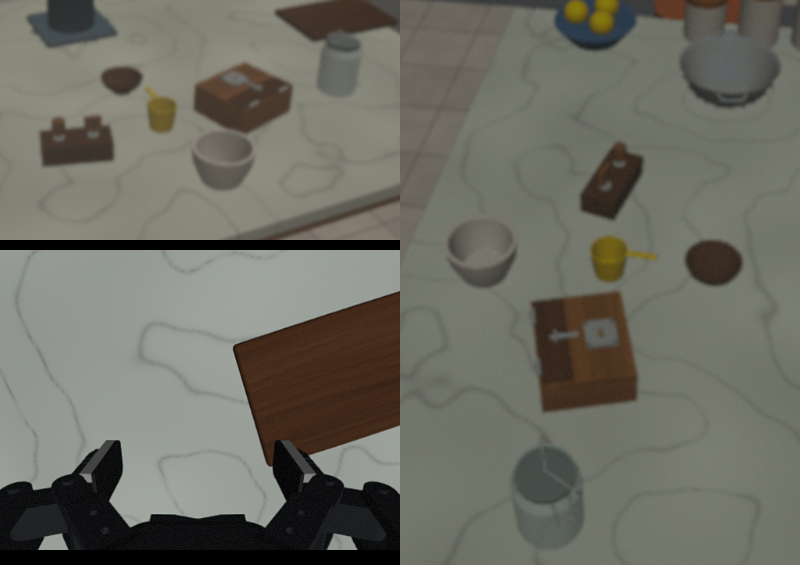

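The picture shows the key block (side image about (268,172)) with two keys, and the lock box (side about (250,260)) with the lock plate at about (265,255). The colander, cup, bowl, mortar and jar stand around them. Next I look from the wrist camera.

Run:
```python
from h import *
s=snap('side')
for n,u,v,z in [('stand',150+212/1.8,70+175/1.8,.045),('keyA',150+619/1.8-400/1.8,70+163/1.8,.05),('keyB',150+205/1.8,70+187/1.8,.05),('plate',150+200/1.8,70+333/1.8,.076),('cup',150+210/1.8,70+245/1.8,.06),('mortar',150+82/1.8,70+240/1.8,.08),('bowl',323,214,.04),('jar',150+147/1.8,70+475/1.8,.138)]:
    print(n,atz(s,u,v,z).round(3))
st=r.state();R=np.array(st['eef_rot']);w=snap('wrist')
print(R.round(3).tolist(),'cam in tool',(R.T@(np.array(w['eye'])-st['ee_pos'])).round(4).tolist(),(R.T@np.array(w['rotation'])).round(3).tolist(),w['mtx'])
```

```text
stand [ 0.592 -0.193  0.045]
keyA [ 0.583 -0.225  0.05 ]
keyB [ 0.599 -0.152  0.05 ]
plate [0.549 0.212 0.076]
cup [0.565 0.006 0.06 ]
mortar [0.784 0.046 0.08 ]
bowl [ 0.387 -0.005  0.04 ]
jar [0.571 0.496 0.138]
[[-0.947, 0.321, -0.0], [0.321, 0.947, -0.0], [0.0, -0.0, -1.0]] cam in tool [0.0705, 0.0012, -0.1812] [[0.0, 0.962, 0.273], [1.0, -0.001, 0.001], [0.001, 0.273, -0.962]] [[328.75192519   0.         252.64450239]
 [  0.         328.75192519 191.1060406 ]
 [  0.           0.           1.        ]]
```

```bash
cat >> h.py <<'E'
def Rt(th):
    c,s=np.cos(th),np.sin(th);return np.array([[c,s,0],[s,-c,0],[0,0,-1.]])
E
python3 - <<'E'
from h import *
for n,p in [('key',[.592,-.19,.25]),('lock',[.549,.212,.25])]:
    for th in np.arange(-3,3.2,.5):
        q=r.solve_ik(p,Rt(th)); print(n,th,None if q is None else np.round(q,2))
p=[.549,.212];th=np.pi/2+.1
r.move_linear([.177,.521,.3]);
R=Rt(2.8)
r.move_ptp([.549+.0,.212,.27],R)
s=snap('wrist','w_lock.png')
for t in ['lockbox','lock','keyway']:
    for f in r.find_in(t,'wrist')[:2]:print(t,np.round(f['extent']),round(f['confidence'],2))
r.move_ptp([.592,-.19,.27],R)
s=snap('wrist','w_stand.png')
for t in ['key','odd_key','stand','collar','bow']:
    for f in r.find_in(t,'wrist')[:2]:print(t,np.round(f['extent']),round(f['confidence'],2))
a=cv2.imread('pics/w_lock.png');b=cv2.imread('pics/w_stand.png')
cv2.imwrite('pics/c1.png',np.hstack([a[:,60:460],b[:,60:460]]));print(r.state()['time'])
E
```

```text
key -3.0 [-0.49  0.36  1.25 -0.    1.53 -2.2 ]
key -2.5 [-0.49  0.36  1.25 -0.    1.53 -2.7 ]
key -2.0 [-0.49  0.36  1.25 -0.    1.53  3.08]
key -1.5 [-0.49  0.36  1.25 -0.    1.53  2.58]
key -1.0 [-0.49  0.36  1.25 -0.    1.53  2.08]
key -0.5 [-0.49  0.36  1.25 -0.    1.53  1.58]
key 0.0 [-0.49  0.36  1.25 -0.    1.53  1.08]
key 0.5 [-0.49  0.36  1.25 -0.    1.53  0.58]
key 1.0 [-0.49  0.36  1.25 -0.    1.53  0.08]
key 1.5 [-0.49  0.36  1.25 -0.    1.53 -0.42]
key 2.0 [-0.49  0.36  1.25 -0.    1.53 -0.92]
key 2.5 [-0.49  0.36  1.25 -0.    1.53 -1.42]
key 3.0 [-0.49  0.36  1.25 -0.    1.53 -1.92]
lock -3.0 [ 0.18  0.3   1.34 -0.    1.5  -1.53]
lock -2.5 [ 0.18  0.3   1.34 -0.    1.5  -2.03]
lock -2.0 [ 0.18  0.3   1.34 -0.    1.5  -2.53]
lock -1.5 [ 0.18  0.3   1.34 -0.    1.5  -3.03]
lock -1.0 [ 0.18  0.3   1.34 -0.    1.5   2.75]
lock -0.5 [ 0.18  0.3   1.34 -0.    1.5   2.25]
lock 0.0 [ 0.18  0.3   1.34 -0.    1.5   1.75]
lock 0.5 [ 0.18  0.3   1.34 -0.    1.5   1.25]
lock 1.0 [ 0.18  0.3   1.34 -0.    1.5   0.75]
lock 1.5 [ 0.18  0.3   1.34 -0.    1.5   0.25]
lock 2.0 [ 0.18  0.3   1.34 -0.    1.5  -0.25]
lock 2.5 [ 0.18  0.3   1.34 -0.    1.5  -0.75]
lock 3.0 [ 0.18  0.3   1.34 -0.    1.5  -1.25]
lockbox [175.  87. 355. 262.] 0.73
lock [243. 160. 256. 167.] 0.48
keyway [173.  88. 356. 266.] 0.95
key [261. 146. 294. 168.] 0.95
odd_key [203. 152. 230. 181.] 0.78
stand [184. 130. 307. 191.] 0.76
stand [369.   6. 438. 109.] 0.19
collar [262. 149. 294. 167.] 0.59
bow [264. 149. 296. 169.] 0.67
6.2333
```

View pics/c1.png

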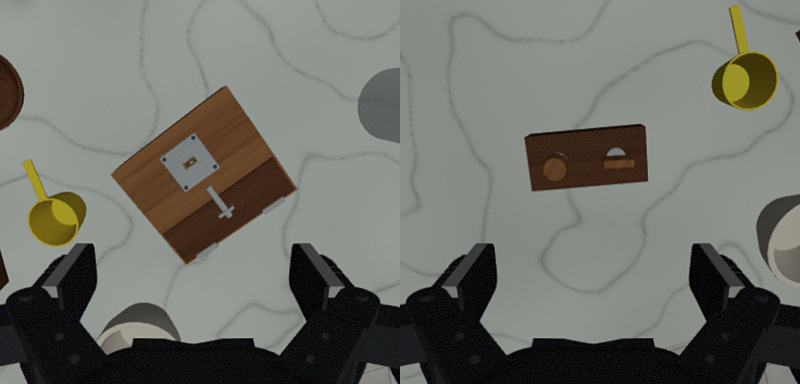

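Left: lock plate centred at about (250,163) in the full image, with the bolt toward lower right, so box +x points that way. Right: flat bow at (279,164), round knob at (215,169). I'll take a close-up aligned with the key.

Run:
```python
from h import *
s=snap('wrist')
m=r.masks_of('key','wrist')[0]; mo=r.masks_of('odd_key','wrist')[0]
def c(m): return np.argwhere(m['mask']).mean(0)[::-1]
k=atz(s,*c(m),.085);o=atz(s,*c(mo),.08);d=k-o;print(k,o,np.hypot(*d[:2]),np.arctan2(d[1],d[0]))
yaw=np.arctan2(d[1],d[0])-np.pi/2;th=yaw+np.pi/2
x=np.array([np.cos(th),np.sin(th)])
p=k[:2]+0.02*x
r.move_ptp([*p,.215],Rt(th))
s=snap('wrist','w_key.png');print(th,p,r.state()['joints'])
for t in ['key','bow','odd_key']:
  for f in r.masks_of(t,'wrist')[:1]:
    print(t,f['extent'],f['confidence'],c(f),atz(s,*c(f),.085),cv2.minAreaRect(np.argwhere(f['mask'])[:,::-1].astype(np.float32)))
cv2.imwrite('pics/w_keyz.png',cv2.resize(s['image'][60:260,130:380,::-1],None,fx=3,fy=3,interpolation=2))
```

```text
[ 0.598505   -0.16122188  0.085     ] [ 0.58387663 -0.23041969  0.08      ] 0.070727120063749 1.3624643743040885
1.3624643743040885 [ 0.60264156 -0.14165434] [-4.11089108e-01  3.71094551e-01  1.32276600e+00 -8.28335570e-05
  1.44734439e+00 -2.03313507e-01]
key [242.3, 169.6, 269.1, 210.7] 0.61 [256.54765751 188.09693053] [ 0.60231057 -0.15702845  0.085     ] ((256.0, 190.5), (41.0, 22.0), 90.0)
bow [244.8, 169.9, 267.7, 212.3] 0.71 [256.30420168 188.5697479 ] [ 0.60197901 -0.15745099  0.085     ] ((256.0, 190.5), (43.0, 20.0), 90.0)
odd_key [240.1, 232.2, 269.7, 270.9] 0.68 [253.6007109  252.49170616] [ 0.58522484 -0.22457925  0.085     ] ((253.5, 251.5), (37.0, 27.0), 90.0)
```

View pics/w_keyz.png

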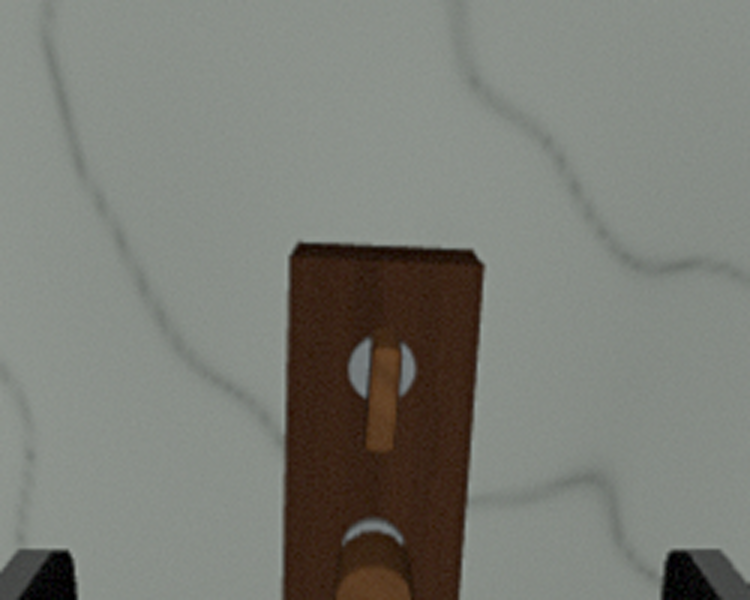

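Flat bow top spans (259,176) to (257,210) in the full image and is nearly aligned with the tool. The round knob is below it at (254,255).

Run:
```python
from h import *
s=snap('wrist')
a=atz(s,130+387.5/3,60+348/3,.093);b=atz(s,130+380/3,60+451/3,.093)
d=a-b;th=np.arctan2(d[1],d[0]);c=(a+b)/2;print(a,b,np.hypot(*d[:2]),th,c)
r.move_ptp([*c[:2],.13],Rt(th))
s=snap('wrist','pre.png')
r.move_linear([*c[:2],.059],feed=.1,guard=10) and print('guard')
r.set_gripper(0.0,40)
st=r.state();print(st['finger_gap'],st['finger_force'],st['contact_force'],st['ee_pos'],st['time'])
hit=r.move_linear([*c[:2],.15],feed=.08,guard=25);st=r.state()
print(hit,st['finger_gap'],st['finger_force'],st['contact_force'],st['ee_pos'],st['time'])
s=snap('wrist','held.png');snap('side','helds.png')
a=cv2.imread('pics/held.png')[100:384,130:380];b=cv2.imread('pics/helds.png')[70:384,200:340]
cv2.imwrite('pics/c2.png',np.hstack([cv2.resize(a,(500,568)),cv2.resize(b,(253,568))]))
```

```text
[ 0.60747425 -0.14374144  0.093     ] [ 0.59818224 -0.17691847  0.093     ] 0.034453697950052944 1.2977193887350766 [ 0.60282825 -0.16032996  0.093     ]
-9.918966721708123e-05 0.0 [-0.20622607  0.14597509  0.37097878] [ 0.60282208 -0.16033684  0.05898313] 10.1083
False 0.00010633656673850753 0.0 [-0.11759931 -0.53659643 -0.72192356] [ 0.60241136 -0.16009631  0.14920405] 11.4
```

View pics/c2.png

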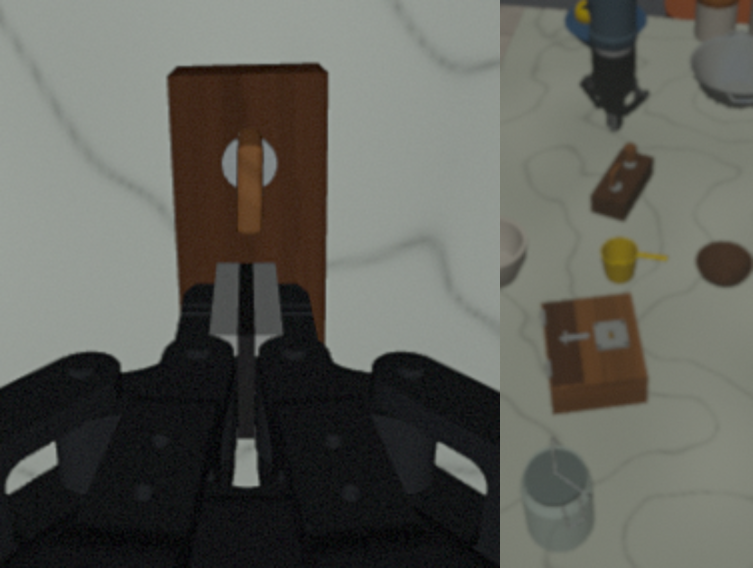

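Empty: the fingers shut beside the bow, which is still in the block. I'm checking the geometry by projecting known points.

Run:
```python
from h import *
st=r.state();R=np.array(st['eef_rot']);print(R.round(3).tolist(),st['joints'],st['finger_gap'])
for c in ['wrist','side']:
    s=snap(c)
    print(c,'tcp',proj(s,st['ee_pos']),'bowtop',proj(s,[.6028,-.1603,.093]),'tcp-z',proj(s,np.array(st['ee_pos'])-R[:,2]*.05))
    if c=='wrist': print((R.T@(np.array(s['eye'])-st['ee_pos'])),(R.T@s['rotation']).round(3).tolist())
    for t in ['key','odd_key']:
        for f in r.find_in(t,c)[:2]:print(t,f['extent'],f['confidence'])
```

```text
[[0.27, 0.963, -0.001], [0.963, -0.27, 0.001], [0.0, -0.001, -1.0]] [-4.38544645e-01  4.20158865e-01  1.41121673e+00 -2.54863365e-05
  1.31161887e+00 -1.65431526e-01] 0.0002873218168303124
wrist tcp [254.73593582 222.02676156] bowtop [254.87642326 194.91673632] tcp-z [255.43569304 262.92556284]
[ 0.07045866 -0.00129582 -0.18118227] [[0.001, 0.962, 0.274], [1.0, -0.0, -0.0], [-0.0, 0.274, -0.962]]
key [240.7, 165.4, 265.0, 217.6] 0.62
side tcp [263.03660386 149.87719041] bowtop [263.12917513 162.73582401] tcp-z [262.83906213 137.84015172]
key [262.4, 163.3, 267.6, 172.7] 0.47
key [303.9, 88.2, 362.7, 130.8] 0.24
odd_key [268.8, 146.9, 275.3, 161.4] 0.42
```

Run:
```python
from h import *
st=r.state();R=np.array(st['eef_rot']);o=[]
for c,(x,y) in [('wrist',(190,150)),('side',(200,80)),('scene',(170,130))]:
    s=snap(c);a=s['image'][:,:,::-1].copy();a=cv2.resize(a[y:y+130,x:x+130],None,fx=4,fy=4,interpolation=2)[:, :520]
    for P,col in [(st['ee_pos'],(0,0,255)),(np.array(st['ee_pos'])-R[:,2]*.05,(0,255,0)),([.6028,-.1603,.093],(255,0,0))]:
        q=(proj(s,P)-[x,y])*4+1.5;cv2.circle(a,tuple(int(v) for v in q),3,col,-1)
    o.append(cv2.resize(a,(266,266*1)) if 0 else cv2.resize(a,(400,400)))
c=np.zeros((600,800,3),np.uint8);c[:400,:400]=o[0];c[:400,400:]=o[1];c[400:,:200]=cv2.resize(o[2],(200,200))
cv2.imwrite('pics/c3.png',c)
```

```text
(no output)
```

View pics/c3.png

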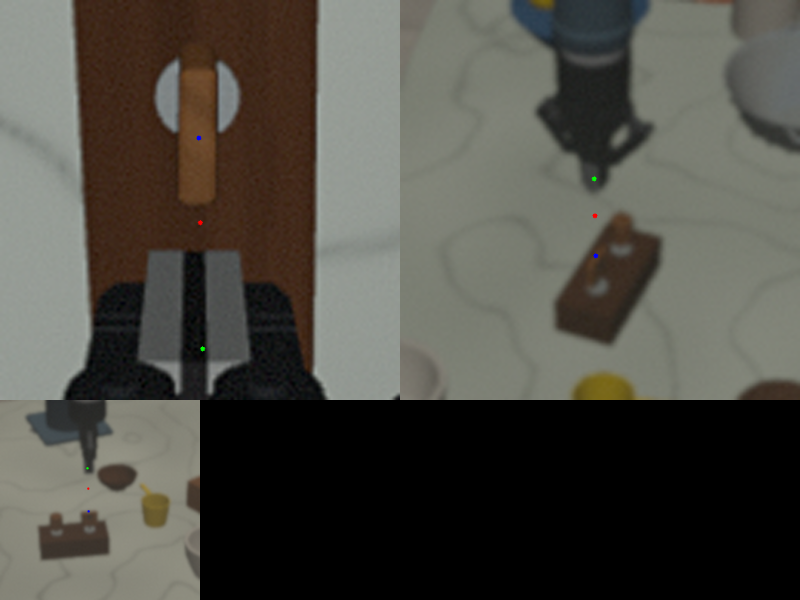

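All three cameras agree that the real fingertips are about 36 mm behind the reported TCP. The shut fingers closed just above the bow, at about z 0.095. I'll calibrate this offset by lightly touching the bow top, whose height is 0.093.

Run:
```python
from h import *
c=[.6028,-.1603]; R=Rt(1.2977)
r.move_linear([*c,.075],feed=.12,rot=R)
r.set_gripper(0,40)
hit=r.move_linear([*c,.035],feed=.02,guard=3)
st=r.state();print(hit,st['ee_pos'],st['contact_force'],st['finger_gap'],st['time'])
r.move_linear([*c,.075],feed=.12)
```

```text
True [ 0.60283955 -0.1602942   0.05475183] [-1.33714773  1.25019242  6.19349759] 0.0001002827011015106 14.0417
```

The offset is 38 mm. Grasping with it.

Run:
```python
from h import *
c=[.6028,-.1603]
r.set_gripper(.05)
print(r.move_linear([*c,.0205],feed=.07,guard=10))
r.set_gripper(0.0,60)
st=r.state();print(st['finger_gap'],st['finger_force'],st['contact_force'],st['ee_pos'],st['time'])
if st['finger_gap']>.005:
    hit=r.move_linear([*c,.13],feed=.1,guard=25);st=r.state()
    print(hit,st['finger_gap'],st['finger_force'],st['contact_force'],st['wrist_torque'],st['ee_pos'],st['time'])
```

```text
False
0.00906621129481438 58.78641128540039 [ 0.0049978  -0.18231426  2.86571509] [ 0.60319074 -0.16047209  0.02104677] 16.2667
False 0.009197805643391548 58.53320360183716 [ 0.37187756  0.38497463 -1.35416229] [ 0.0361217   0.0056463  -0.04372404] [ 0.60221515 -0.16004434  0.12910268] 17.5083
```

Run:
```python
from h import *
w=snap('wrist');st=r.state();R0=np.array(st['eef_rot'])
R=Rt(2.8);s=dict(w);s['eye']=np.array([.549,.212,.27])+R@R0.T@(np.array(w['eye'])-st['ee_pos']);s['rotation']=R@R0.T@np.array(w['rotation'])
P=[atz(s,60+u,v,.076)[:2] for u,v in [(163,148),(193,133),(219,174),(189,190)]]
for a,b in zip(P,P[1:]+P[:1]):print(np.hypot(*(b-a)),np.arctan2(*(b-a)[::-1]))
c=np.mean(P,0);bolt=atz(s,60+225,213,.08)[:2];print(c,bolt,'yaw x',np.arctan2(*(bolt-c)[::-1]))
e=[(P[1]-P[0])+(P[2]-P[3])][0]; a=np.arctan2(e[1],e[0]); 
# box x = toward bolt
ths=[a+k*np.pi/2 for k in range(4)]
yaw=min(ths,key=lambda t:abs(np.angle(np.exp(1j*(t-np.arctan2(*(bolt-c)[::-1]))))))
yaw=np.angle(np.exp(1j*yaw));th=yaw+np.pi/2
print('yaw',yaw,'th',th)
x=np.array([np.cos(th),np.sin(th)])
r.move_ptp([*(c-.055*x),.16],Rt(th))
s=snap('wrist','w_l2.png');print(r.state()['time'],r.state()['joints'],r.state()['finger_gap'],proj(s,[*c,.076]))
u,v=(int(t) for t in proj(s,[*c,.076]))
cv2.imwrite('pics/w_l2z.png',cv2.resize(s['image'][v-50:v+130,u-90:u+90,::-1],(600,600),interpolation=2));print(u,v)
```

```text
0.03837123229209906 1.6900403719803165
0.05650022409406444 0.2278667185567461
0.040179417740372814 -1.4066712155235086
0.05813345775134666 -2.947322810588401
[0.54873849 0.20895541] [0.62036403 0.22653528] yaw x 0.24068357045971475
yaw 0.14220123154962372 th 1.7129975583445203
18.825 [ 7.56930859e-02  3.31777171e-01  1.51690465e+00 -5.03722709e-04
  1.29309364e+00 -6.44844411e-02] 0.009425830651773208 [253.0948145  117.34752129]
253 117
```

View pics/w_l2z.png

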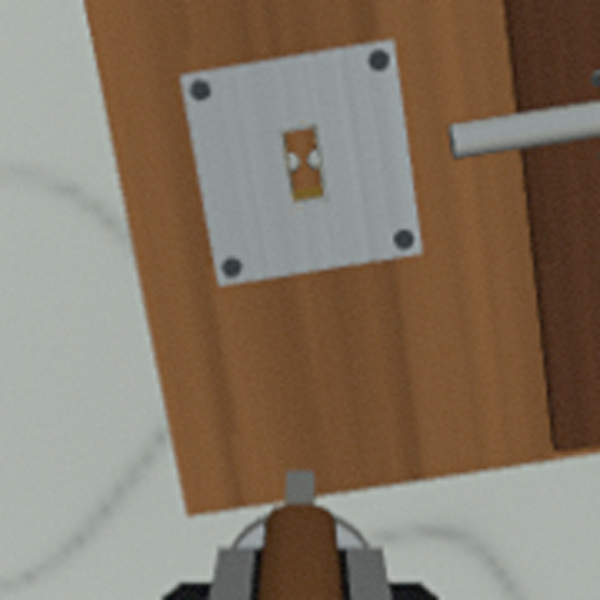

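The plate is at zoom (302,163), with its slot running from (299,128) to (308,198) and the pins visible. The held key's blade shows at (300,471–502), straight in the hand. Computing precise poses.

Run:
```python
from h import *
s=snap('wrist');st=r.state();R=np.array(st['eef_rot']);T=np.array(st['ee_pos']);th=np.arctan2(R[1,0],R[0,0])
f=lambda p,z:atz(s,163+(p[0]-1.2)/3.3333,67+(p[1]-1.2)/3.3333,z)
P=np.array([f(p,.076)[:2] for p in [(180,74),(394,40),(422,254),(219,287)]])
for i in range(4):d=P[(i+1)%4]-P[i];print(np.hypot(*d).round(4),np.arctan2(d[1],d[0]).round(3))
S=np.array([f(p,.076)[:2] for p in [(282,130),(316,125),(324,195),(292,201)]])
for i in range(4):d=S[(i+1)%4]-S[i];print('slot',np.hypot(*d).round(4),np.arctan2(d[1],d[0]).round(3))
print('plate c',P.mean(0),'slot c',S.mean(0),'th now',th)
# key features in tool xy (tool x,y) 
tipz=T[2]-.0095
print(T,'tip edge pred',(proj(s,T*[1,1,0]+[0,0,tipz]+R[:,0]*.007)-[163,67])*3.333,'at z+6mm',(proj(s,T*[1,1,0]+[0,0,tipz+.006]+R[:,0]*.007)-[163,67])*3.333)
for zz,n in [(tipz+.036,'collar')]:
    print('collar edge pred',(proj(s,T*[1,1,0]+[0,0,tipz+.038]+R[:,0]*.012)-[163,67])*3.333)
print((proj(s,T*[1,1,0]+[0,0,tipz+.082]+R[:,0]*.018)-[163,67])*3.333,'bow top edge')
```

```text
0.0502 0.293
0.0502 -1.274
0.0499 -2.838
0.0507 1.874
slot 0.0081 0.284
slot 0.0164 -1.31
slot 0.0078 -2.817
slot 0.0167 1.851
plate c [0.54928004 0.20945692] slot c [0.54912859 0.2101158 ] th now 1.7108062604078054
[0.55706913 0.15305155 0.15971267] tip edge pred [302.37037053 464.73005796] at z+6mm [302.4623179  475.46515246]
collar edge pred [303.1263734  514.22023877]
[304.60048834 608.82074043] bow top edge
```

```bash
cat >> h.py <<'E'
TH=1.870; RL=Rt(TH); XL=RL[:,0]; YL=RL[:,1]   # XL = box +y, YL = box +x
C=np.array([.5492,.2098,0])+.00045*YL
def at(z,dx=0,dy=0): return C+XL*dx+YL*dy+[0,0,z]
E
python3 - <<'E'
from h import *
r.move_linear(at(.16),feed=.12,rot=RL)
r.move_linear(at(.091),feed=.08)
s=snap('wrist','hov.png');st=r.state();print(st['ee_pos'],at(.091),st['time'],st['finger_gap'],np.arctan2(st['eef_rot'][1][0],st['eef_rot'][0][0]))
u,v=proj(s,[*C[:2],.076]).astype(int)
print(u,v,'slot end pred',(proj(s,[.5492,.2098,.076]+XL*.00825)-[u-50,v-60])*6,'blade edge pred',(proj(s,at(.0815)+XL*.007)-[u-50,v-60])*6)
cv2.imwrite('pics/hovz.png',cv2.resize(s['image'][v-60:v+40,u-50:u+50,::-1],(600,600),interpolation=2))
E
```

```text
[0.55019275 0.21007654 0.09171354] [0.54963001 0.20993264 0.091     ] 20.55 0.009372006188792229 1.8700575671950852
252 213 slot end pred [298.42231731 290.21194056] blade edge pred [302.73062523 318.22887275]
```

View pics/hovz.png

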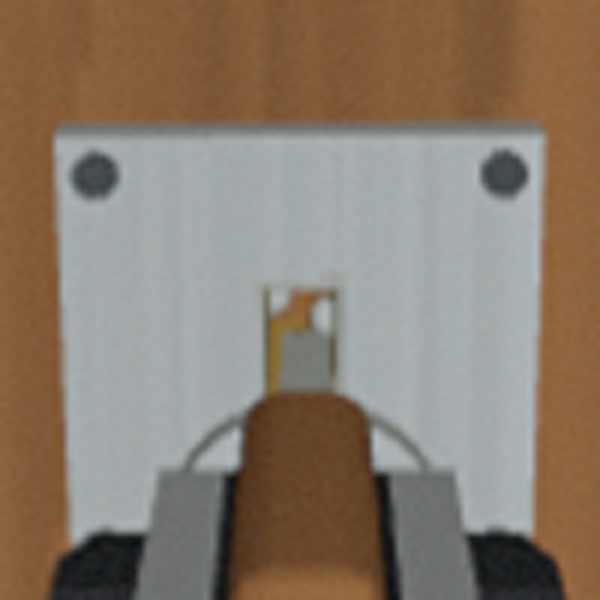

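Blade centre (306) is 5 zoom px to the right of slot centre (301.5), about 0.4 mm toward box +x. That matches the arm's steady-state error, so I correct for it and insert under guard.

Run:
```python
from h import *
def rep(n):
    st=r.state();d=np.array(st['ee_pos'])-C;print(n,'z',round(st['ee_pos'][2],4),'xy',(d@XL).round(5),(d@YL).round(5),'F',np.round(st['contact_force'],1),'g',round(st['finger_gap'],4),round(st['time'],2));return st
hit=r.move_linear(at(.074,-.0003,-.0005),feed=.025,guard=8);print(hit);st=rep('entry')
if not hit:
    hit=r.move_linear(at(.0505,-.0003,-.0005),feed=.02,guard=24);print(hit);rep('deep')
```

```text
False
entry z 0.0741 xy -0.00032 -0.00042 F [ 0.2  0.4 -0.9] g 0.009 21.38
False
deep z 0.052 xy -0.00043 0.00065 F [-3.  -0.2 10.3] g 0.0094 22.71
```

Run:
```python
from h import *
def rep(n):
    st=r.state();d=np.array(st['ee_pos'])-C;print(n,'z',round(st['ee_pos'][2],4),'xy',(d@XL).round(5),(d@YL).round(5),'F',np.round(st['contact_force'],1),'g',round(st['finger_gap'],4),round(st['time'],2));return st
for z in [.0495,.0480]:
    print(r.move_linear(at(z,-.0003,-.0005),feed=.02,guard=20));rep(z)
s=snap('wrist','in.png')
for c,n in [('wrist','wi'),('side','si')]:
    s=snap(c);u,v=proj(s,[*C[:2],.09]).astype(int);w=50 if c=='wrist' else 30
    cv2.imwrite(f'pics/{n}.png',cv2.resize(s['image'][v-w:v+w,u-w:u+w,::-1],(400,400),interpolation=2))
cv2.imwrite('pics/c5.png',np.hstack([cv2.imread('pics/wi.png'),cv2.imread('pics/si.png')]))
```

```text
False
0.0495 z 0.052 xy -0.00043 0.00072 F [-5.2 -0.7 15.7] g 0.0093 22.96
False
0.048 z 0.052 xy -0.00045 0.00079 F [-8.4 -1.2 26. ] g 0.0094 23.21
```

View pics/c5.png

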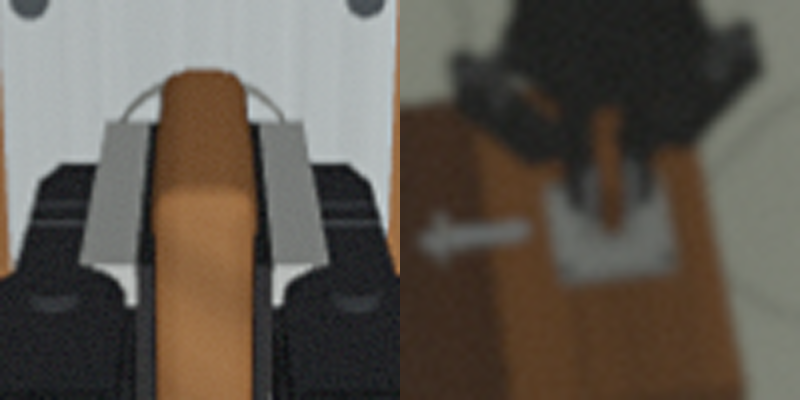

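The key is hard against the plate: 26 N with no further travel, and the collar is on the plate. Easing the push and turning clockwise.

Run:
```python
from h import *
r.move_linear(at(.0502,-.0003,-.0008),feed=.02);r.dwell(.2)
def rep(n):
    st=r.state();d=np.array(st['ee_pos'])-C;R=np.array(st['eef_rot']);print(n,'z',round(st['ee_pos'][2],4),'xy',(d@XL).round(5),(d@YL).round(5),'th',round(TH-np.arctan2(R[1,0],R[0,0]),3),'F',np.round(st['contact_force'],1),'Mz',np.round(st['wrist_torque'][2],3),'g',round(st['finger_gap'],4),round(st['finger_force'],1),round(st['time'],2));return st
rep(0)
r.set_gripper(0,100)
for a in [.2,.45,.7,.95,1.2,1.45,1.65]:
    q=r.solve_ik(at(.0502,-.0003,-.0008),Rt(TH-a));r.movej(q);st=rep(a)
    if abs(st['wrist_torque'][2])>1 or np.linalg.norm(st['contact_force'])>40: print('stop');break
```

```text
0 z 0.052 xy -0.00042 0.00055 th -0.0 F [-2.5  0.6 14.4] Mz 0.042 g 0.0092 61.2 23.82
0.2 z 0.0521 xy -0.00041 0.00083 th 0.201 F [-2.7 -0.  13.6] Mz -0.031 g 0.0088 97.7 24.34
0.45 z 0.0521 xy -0.00046 0.0009 th 0.45 F [-1.8  0.5 13.7] Mz -0.057 g 0.0086 97.7 24.69
0.7 z 0.0521 xy -0.00058 0.00107 th 0.7 F [-0.9  0.3 13.2] Mz 0.017 g 0.0083 97.6 25.04
0.95 z 0.0521 xy -0.00081 0.00123 th 0.95 F [-1.3 -0.6 12.4] Mz 0.0 g 0.0093 97.6 25.39
1.2 z 0.0521 xy -0.00103 0.00134 th 1.2 F [ 0.5 -2.4 12.9] Mz -0.046 g 0.009 97.6 25.74
1.45 z 0.0521 xy -0.00131 0.00138 th 1.45 F [-0.6 -2.3 12.4] Mz 0.053 g 0.0091 97.6 26.09
1.65 z 0.0521 xy -0.00156 0.00133 th 1.65 F [-0.5 -4.  12.3] Mz 0.039 g 0.0086 97.6 26.4
```

Run:
```python
from h import *
def rep(n):
    st=r.state();d=np.array(st['ee_pos'])-C;R=np.array(st['eef_rot']);print(n,'z',round(st['ee_pos'][2],4),'xy',(d@XL).round(5),(d@YL).round(5),'th',round(TH-np.arctan2(R[1,0],R[0,0]),3),'F',np.round(st['contact_force'],1),'Mz',np.round(st['wrist_torque'][2],3),'g',round(st['finger_gap'],4),round(st['finger_force'],1),round(st['time'],2));return st
for a in [1.71,1.76]:
    r.movej(r.solve_ik(at(.0502,.0006,-.0016),Rt(TH-a)));st=rep(a)
    if abs(st['wrist_torque'][2])>.6: break
r.dwell(.5);rep('hold')
o=[]
for c,w in [('wrist',75),('side',30)]:
    s=snap(c);u,v=proj(s,[*C[:2],.09]).astype(int)
    o.append(cv2.resize(s['image'][max(v-w,0):v+w,u-w:u+w,::-1],(400,400),interpolation=2))
cv2.imwrite('pics/c6.png',np.hstack(o))
```

```text
1.71 z 0.0522 xy -0.00145 0.00117 th 1.71 F [ 2.6 -4.7 10.6] Mz 0.018 g 0.009 97.9 26.65
1.76 z 0.0522 xy -0.00152 0.00118 th 1.76 F [ 2.2 -5.2 10.6] Mz -0.006 g 0.0085 97.9 26.9
hold z 0.0521 xy -0.0015 0.00116 th 1.76 F [ 1.  -5.2 10.6] Mz -0.023 g 0.0087 97.9 27.4
```

View pics/c6.png

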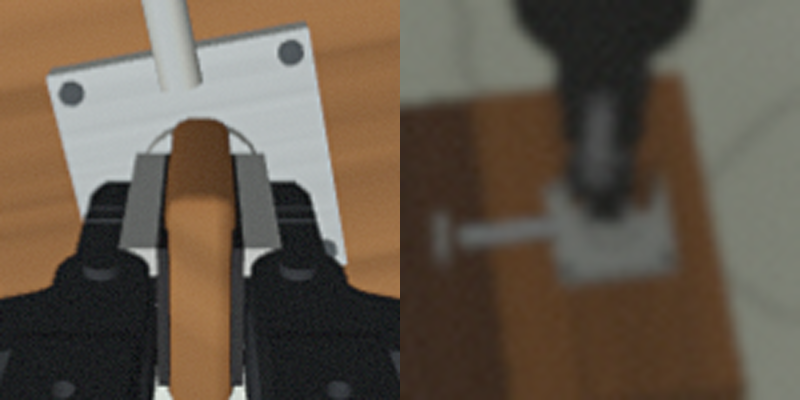

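The picture shows the bolt clear of its staple and the key at 90° to the plate. I'll add a small margin and hand in.

Run:
```python
from h import *
r.movej(r.solve_ik(at(.0502,.0008,-.0018),Rt(TH-1.79)));r.dwell(.6)
st=r.state();print(st['contact_force'],st['wrist_torque'],st['finger_gap'],st['finger_force'],st['time'])
print(r.job_done())
```

```text
[ 2.14552095 -5.43207941 10.58307388] [-1.16964252 -0.41548828  0.03150034] 0.008507222045996797 97.92002320289612 28.35
the job is handed in; nothing more can be done
None
```

The flat-bow key is seated in the lock and held turned about a quarter turn clockwise, the last picture shows the bolt clear of its staple, and the job was handed in at 28.4 s with no verdict returned.

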